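Peel a stuck steel tray for the bearing

ROBOT

A 6-joint arm with a two-finger parallel gripper is mounted at the origin on a cart in front of the work surface, level with it; the furniture and walls round the work are solid. World frame = base frame: x ahead of the robot, y to its left, z up, the work surface at z = 0. Lengths are in m, angles in rad, forces in N, time in s.
With the tool pointing down it reaches from about 0.35 to 0.85 m from the base axis. Payload 8.1 kg.
Tool frame: the origin (TCP) lies at the very end of the fingers, on their centre line; the grasp point (between the pads) lies 19 mm behind it; z points along the fingers, y is the line along which they close (so a half turn about z gives the same grasp; the last joint's range is limited). The gripper opens to 85 mm and grips with 20 to 120 N. Pads are 22 mm wide; open, the fingers measure 114 mm over their backs; the gripper's body (76 mm by 85 mm) begins 54 mm behind the grasp point. The pads swing forward as they close: fully open they stand 13 mm farther back than shut.
Start: joints at [-1.326, 0.13, 1.488, -0, 1.523, -0.085], TCP at [0.194, -0.568, 0.231] pointing down, gripper open.
Joint ranges: [-2.96, 2.96], [-0.89, 2.26], [0.02, 2.5], [-1.34, 4.48], [0, 2.73], [-2.66, 2.66]. Speed limits (rad/s): [2.39, 2.39, 2.79, 3.14, 3.14, 3.14].

INTERFACE

Orientations are given as a 3x3 rotation matrix whose columns are the frame's x, y, z axes.
In Python, from cell import r gives the robot as it stands. The module is installed in compiled form; this text tells all that it offers.
- The arm moves only by the tool apply_moves, never from a script. Its argument "increments" is a list of rows, each a list of 7 numbers: the finger opening in cm, from 0 to 8.54, then the shift along the tool's x, y, z in cm, then the turn, a rotation vector about the tool's x, y, z in degrees. A call has 1 to 8 rows; each row shifts and turns the commanded pose from where the row before left it, along the tool's axes as they then stand; what a row does not reach is not made up. A row lasts 1/12 s, in which the tool goes at most 41.7 mm and 7.16 degrees, less where a joint would pass 70% of its speed; a pose out of reach is approached as far as the arm can. A call with a gripper value outside its range is refused whole. The fingers move at their own pace and stop on an object; "newtons" is the grip in N (left out, the last holds). Time passes only in rows, so rows that do not move let the fingers close. It gives the time, the measured TCP pose, the force, the opening and the grip force at its end, in the units of the state.
- r.get_obs(): the state, without advancing time (a new reading comes with each control period).
- r.get_image(name): name is "scene" or "top" or "wrist"; returns a dict with "color" (480x640x3 uint8, red, green, blue), "camera_matrix" (3x3 intrinsics, pixels), "pose" (4x4, takes a point from camera to world coordinates); the wrist camera has in their place "mount" (4x4, takes a point from camera to tool coordinates, whose origin is the TCP and whose axes are the flange's). Camera axes: x right, y down, z forward; pixel columns grow to the right and rows downward; lengths in m; the calibration is good to about 2 mm. A picture is of the moment at which its call begins: read the wrist's pose just before it. There is no depth.
- r.hand_in(): hands the job in; it is judged then, once.
The state is a dict: "clock": time; "joint_positions": joint angles; "joint_vel": joint speeds; "effort": joint torques, N m; "tcp_pos": TCP position; "ee_rot": TCP orientation; "wrist_force": force on the tool from outside, world axes, zero at the start; "wrist_torque": the same for the moment, N m; "gripper_width": finger opening in m; "finger_force": force on a finger pad.
Only numpy, scipy, OpenCV 4.12 (cv2) and the standard library are available. Lean on these libraries where they do the work, as an engineer would, in place of code of your own. Each camera call takes 0.05 s, during which the arm holds its last target. There are 200 camera calls.

TASK

Of the two stacks of nested trays that are clipped together, take the top tray of the one that has the ball bearing lying in front of it: lift its red ear corner first so that it peels away with the opposite corner coming off last, leaving the trays below standing where they are and the other stack, the bearing and the pipe elbow alone. Then hold the tray out level over the middle of the yellow-bordered mat, some 10 to 25 cm above the bench, and finish still holding it there: do not put it down.

Things in the scene. Friction and masses are not known exactly. Their poses are not given: they have to be found in the camera images.
- stack_a: one of two identical stacks, each three green pressed-steel trays nested for good (one loose piece, 0.9 kg). Rims outside 150 (x) x 110 (y) mm, 36 mm high. Origin: centre of its underside, on the bench; z up. tray_a is nested on top, rim on rim. Which stack stands left or right varies.
- tray_a: top tray of stack_a: green, empty, rigid steel, 0.15 kg, rim outside 150 (x) x 110 (y) mm, 22 mm deep. Origin: centre of its underside, 21 mm above the bench while nested (rim top then 43 mm); axes parallel to the stack's. It nests with sloping sides; six sprung steel clips on the stack hook over its rim, together about as hard to pull through at once as the stack is heavy.
- tray_a_ear (a point): centre, half-way up, of the red upright ear on the (-x, +y) rim corner of tray_a: a plate 8 mm thick, 26 long, 42 high, standing 43 to 85 mm above the bench while nested. In the tray frame at (-68, 49.9, 42.5) mm. Its length points along the tray's diagonal, -0.633 rad from the tray's x axis; fingers close on it across that, from above. Axes as the tray's.
- tray_a_center (a point): centre of tray_a, half-way up (11 mm above its underside). Axes as the tray's.
- tray_a_far (a point): underside of the rim of tray_a at the corner opposite the ear, (68, -49.9, 15) mm in the tray frame. The stack's six clips, two towards the ear and four towards this corner, reach 11 mm above the rim top; each resists with about 1.5 N while the rim there rises from 3 to 9 mm, then is passed. Turning the tray about this point by 0.32 rad, ear upward, frees them one after another.
- stack_a_far (a point): top of the rim of stack_a under that same corner, at (68, -49.9, 36) mm in the stack frame; coincides with tray_a_far while nested.
- stack_b: one of two identical stacks, each three green pressed-steel trays nested for good (one loose piece, 0.9 kg). Rims outside 150 (x) x 110 (y) mm, 36 mm high. Origin: centre of its underside, on the bench; z up. tray_b is nested on top, rim on rim. Which stack stands left or right varies.
- tray_b: top tray of stack_b: green, empty, rigid steel, 0.15 kg, rim outside 150 (x) x 110 (y) mm, 22 mm deep. Origin: centre of its underside, 21 mm above the bench while nested (rim top then 43 mm); axes parallel to the stack's. It nests with sloping sides; six sprung steel clips on the stack hook over its rim, together about as hard to pull through at once as the stack is heavy.
- tray_b_ear (a point): centre, half-way up, of the red upright ear on the (-x, +y) rim corner of tray_b: a plate 8 mm thick, 26 long, 42 high, standing 43 to 85 mm above the bench while nested. In the tray frame at (-68, 49.9, 42.5) mm. Its length points along the tray's diagonal, -0.633 rad from the tray's x axis; fingers close on it across that, from above. Axes as the tray's.
- tray_b_center (a point): centre of tray_b, half-way up (11 mm above its underside). Axes as the tray's.
- tray_b_far (a point): underside of the rim of tray_b at the corner opposite the ear, (68, -49.9, 15) mm in the tray frame. The stack's six clips, two towards the ear and four towards this corner, reach 11 mm above the rim top; each resists with about 1.5 N while the rim there rises from 3 to 9 mm, then is passed. Turning the tray about this point by 0.32 rad, ear upward, frees them one after another.
- stack_b_far (a point): top of the rim of stack_b under that same corner, at (68, -49.9, 36) mm in the stack frame; coincides with tray_b_far while nested.
- ball_bearing_center (a point): centre of a steel ball bearing, 52 mm across, 15 mm high, lying on the bench about 13 cm from the centre of one of the stacks, on its robot side.
- elbow: a galvanised grey pipe elbow, 67 x 59 x 34 mm, lying likewise in front of the other stack. Origin: centre of its underside.
- mat: black rubber mat with a thin yellow border line, 130 x 130 x 8 mm, fixed flat on the bench. Origin: centre of its underside.
- bench_grinder: grey bench grinder, fixed, an obstacle between the stacks and the mat, set back a little: it is 221 mm high and spans x 0.50 to 0.72 m, y -0.22 to 0.075 m on the bench (world axes, it never moves). A red tool box, 166 mm high, stands at the right: x over 0.54 m, y under -0.31 m.
Things that resemble listed ones, but are neither listed nor needed, are in the scene too. Of the things that look like the part that bears ball_bearing_center, take the one that is nearest to the robot's base at the start.

How it is judged:
On the way:
1. the ear corner of the tray behind the bearing is up by 18 mm or more while its opposite corner is still on the stack (within 10 mm) (((horizontal distance between ball_bearing_center and stack_a below 0.17 m and z of tray_a_ear in the frame of stack_a above 0.0815 m and distance between tray_a_far and stack_a_far below 0.01 m) or (horizontal distance between ball_bearing_center and stack_b below 0.17 m and z of tray_b_ear in the frame of stack_b above 0.0815 m and distance between tray_b_far and stack_b_far below 0.01 m))), for 0.1 s.
At the end, for the whole second after the job is handed in: the fingers hold the tray from behind the bearing still, level within 0.2 rad, its centre within 50 mm of the mat's centre and 0.09 to 0.29 m above the bench; the other tray is still nested; both stacks upright and, like bearing and elbow, within 30 mm of their starts (((horizontal distance between ball_bearing_center and stack_a below 0.17 m and height (world z) of tray_a_center between 0.09 and 0.29 m and horizontal distance between tray_a_center and mat below 0.05 m and angle between tray_a's own z axis and vertical below 0.2 rad and contact force between the fingers and tray_a above 0.5 N and contact force between mat and tray_a below 0.1 N and linear speed of tray_a below 0.03 m/s and distance between tray_b_far and stack_b_far below 0.01 m) or (horizontal distance between ball_bearing_center and stack_b below 0.17 m and height (world z) of tray_b_center between 0.09 and 0.29 m and horizontal distance between tray_b_center and mat below 0.05 m and angle between tray_b's own z axis and vertical below 0.2 rad and contact force between the fingers and tray_b above 0.5 N and contact force between mat and tray_b below 0.1 N and linear speed of tray_b below 0.03 m/s and distance between tray_a_far and stack_a_far below 0.01 m)) and distance of each of stack_a, stack_b, ball_bearing_center, elbow from where it was at the start of the episode below 0.03 m and angle between each of stack_a, stack_b's own z axis and vertical below 0.1 rad); the arm keeps its last pose, push and grip.
It fails at once if a stack is lifted, tipped or pushed away (moved 30 mm or tilted 0.25 rad) (distance of any of stack_a, stack_b from where it was at the start of the episode above 0.03 m or angle between any of stack_a, stack_b's own z axis and vertical above 0.25 rad).
It fails at once if the top tray of the other stack is pulled off ((horizontal distance between ball_bearing_center and stack_a below 0.17 m and distance between tray_b_far and stack_b_far above 0.02 m) or (horizontal distance between ball_bearing_center and stack_b below 0.17 m and distance between tray_a_far and stack_a_far above 0.02 m)).
It fails at once if the bearing or the pipe elbow is pushed away (30 mm) (distance of any of ball_bearing_center, elbow from where it was at the start of the episode above 0.03 m).
It also fails if it takes over 51 s, if anything falls off the work surface, if the arm or the gripper's body presses on something with over 40 N, if the wrist force passes 120 N, or if a joint passes its speed limit or range.

## Working session

There is one attempt and no reset: what is moved stays moved. The work goes in short steps, Python scripts to look and compute and a tool call to move; the robot and the scene stay as the last step left them, time stands still between calls to the robot, and variables do not carry over. Pictures are saved under pics/ and viewed, at most 13 in all, crops included, and the job is handed in when it is done.

Besides the shell and the picture viewer there is one more tool, called after ">>>" by a JSON object that holds its "name" and its "arguments". apply_moves: Moves the arm, as the interface text tells. Its arguments: {"type":"object","properties":{"increments":{"type":"array"},"newtons":{"type":"number"}},"required":["increments"]}

```bash
mkdir -p pics
python3 - <<'E'
from cell import r
import cv2,numpy as np,pickle
o=r.get_obs();print({k:np.round(v,3).tolist() for k,v in o.items()})
for n in("top","scene"):
    d=r.get_image(n);pickle.dump(d,open(n+".pkl","wb"));cv2.imwrite(f"pics/{n}0.png",d["color"][:,:,::-1]);print(n,np.round(d["camera_matrix"],1).tolist(),np.round(d["pose"],3).tolist())
E
```

```text
{'clock': 0.0, 'joint_positions': [-1.326, 0.131, 1.489, -0.0, 1.523, -0.085], 'joint_vel': [0.001, -0.001, -0.0, -0.0, -0.0, 0.0], 'effort': [-0.002, -56.94, -50.055, -0.0, 0.015, 0.0], 'tcp_pos': [0.194, -0.567, 0.23], 'ee_rot': [[0.946, 0.324, -0.0], [0.324, -0.946, 0.002], [0.0, -0.002, -1.0]], 'wrist_force': [0.134, -0.023, -1.158], 'wrist_torque': [-0.006, -0.042, -0.043], 'finger_force': 0.0, 'gripper_width': 0.086}
top [[452.4, 0.0, 322.6], [0.0, 452.4, 237.6], [0.0, 0.0, 1.0]] [[-0.007, -0.989, 0.15, 0.399], [-0.999, 0.012, 0.031, 0.102], [-0.032, -0.15, -0.988, 1.193], [0.0, 0.0, 0.0, 1.0]]
scene [[441.1, 0.0, 320.4], [0.0, 441.1, 239.1], [0.0, 0.0, 1.0]] [[-0.59, -0.346, 0.729, -0.202], [-0.807, 0.261, -0.529, 0.659], [-0.007, -0.901, -0.433, 0.521], [0.0, 0.0, 0.0, 1.0]]
```

View pics/top0.png

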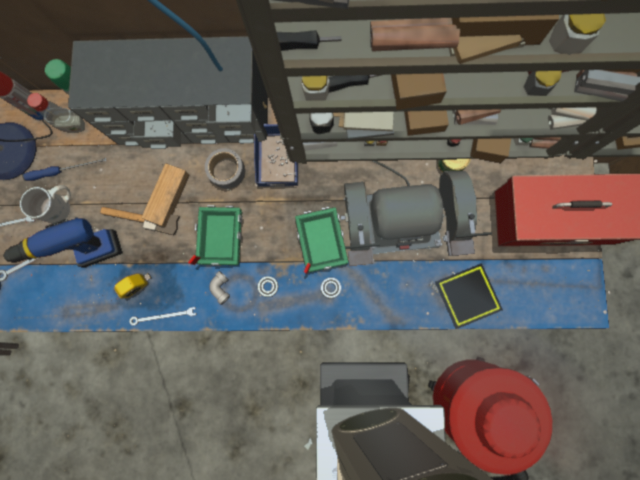

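View pics/scene0.png

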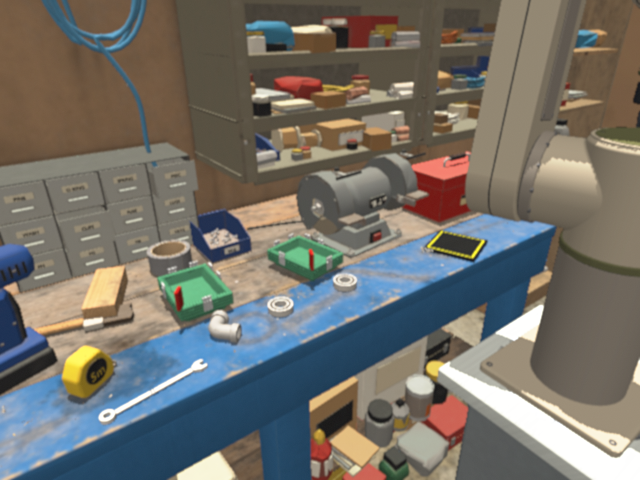

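The top view shows trays at (218,236) and (322,240), and two bearing-like rings at (267,287) and (331,288). The elbow is at (219,288) and the mat at (468,295). I'll measure these to settle which bearing is meant and which stack it belongs to.

```bash
cat > h.py <<'E'
import numpy as np,cv2,pickle
def ray(d,uv):
    K,P=d["camera_matrix"],d["pose"];v=P[:3,:3]@np.linalg.inv(K)@np.array([uv[0],uv[1],1.]);return P[:3,3],v/np.linalg.norm(v)
def onz(d,uv,z):
    c,v=ray(d,uv);return c+v*(z-c[2])/v[2]
def tri(d1,u1,d2,u2):
    c1,v1=ray(d1,u1);c2,v2=ray(d2,u2);s=np.linalg.lstsq(np.c_[v1,-v2],c2-c1,rcond=None)[0]
    p,q=c1+s[0]*v1,c2+s[1]*v2;return (p+q)/2,np.linalg.norm(p-q)
def blobs(d,name,a=15):
    h=cv2.cvtColor(d["color"],cv2.COLOR_RGB2HSV);H,S,V=cv2.split(h)
    m={"green":(H>60)&(H<85)&(S>100),"red":((H<6)|(H>174))&(S>170)&(V>80),"yellow":(H>22)&(H<34)&(S>120)&(V>110),"light":(S<60)&(V>150)}[name].astype(np.uint8)
    n,_,st,c=cv2.connectedComponentsWithStats(m);return m,[(st[i],c[i]) for i in range(1,n) if st[i][4]>=a]
def load(n): return pickle.load(open(n+".pkl","rb"))
E
python3 - <<'E'
from h import *
T,S=load("top"),load("scene")
for d,n in((T,"top"),(S,"scene")):
  for col in("green","red","yellow","light"):
    m,b=blobs(d,col,12)
    print(n,col,[(s.tolist(),np.round(c,1).tolist()) for s,c in b if 170<c[1]<330 and 140<c[0]<510])
m,_=blobs(T,"green");
cs=[c for c in cv2.findContours(m,0,2)[0] if cv2.contourArea(c)>500]
for c in cs:
    bx=cv2.boxPoints(cv2.minAreaRect(c));w=np.array([onz(T,p,.043)[:2] for p in bx]);print("tray",bx.round(1).tolist(),w.round(3).tolist(),w.mean(0).round(4),np.linalg.norm(w[1]-w[0]),np.linalg.norm(w[2]-w[1]))
for u in((267,287),(331,288)): p=onz(T,u,.0075);print("bearing",u,p.round(3),np.linalg.norm(p[:2]))
print("elbow",onz(T,(219,288),.017).round(3))
m,_=blobs(T,"yellow")
for c in cv2.findContours(m,0,2)[0]:
    if cv2.contourArea(c)>800:
        bx=cv2.boxPoints(cv2.minAreaRect(c));w=np.array([onz(T,p,.008)[:2] for p in bx]);print("mat",w.round(3).tolist(),w.mean(0),np.linalg.norm(w[1]-w[0]))
I=cv2.resize(T["color"][190:320,170:370],None,fx=4,fy=4,interpolation=cv2.INTER_CUBIC);cv2.imwrite("pics/c1.png",I[:,:,::-1])
E
```

```text
top green [([197, 208, 44, 57, 2244], [218.0, 235.7]), ([296, 208, 52, 64, 2210], [321.3, 239.5])]
top red [([189, 256, 7, 7, 28], [192.2, 259.1]), ([305, 264, 5, 8, 21], [306.9, 267.6])]
top yellow [([440, 266, 60, 60, 396], [471.9, 293.8])]
top light [([235, 168, 4, 7, 14], [236.6, 171.0]), ([215, 178, 11, 5, 19], [220.2, 180.2]), ([143, 221, 13, 8, 76], [148.7, 224.9]), ([470, 221, 5, 12, 41], [471.9, 226.3]), ([359, 232, 5, 12, 40], [361.0, 237.3]), ([211, 273, 15, 29, 216], [217.5, 287.1]), ([145, 275, 4, 4, 12], [146.8, 276.6]), ([257, 276, 21, 20, 218], [267.1, 285.7]), ([320, 278, 21, 20, 221], [330.3, 287.3]), ([129, 307, 67, 19, 298], [162.4, 315.9])]
scene green [([268, 237, 74, 44, 1455], [304.4, 256.2]), ([158, 265, 74, 55, 2064], [196.3, 289.9])]
scene red [([404, 172, 65, 49, 1807], [439.8, 197.4]), ([309, 250, 4, 20, 55], [311.0, 258.7]), ([175, 287, 7, 23, 112], [178.3, 297.8])]
scene yellow [([427, 230, 58, 29, 302], [455.3, 247.3])]
scene light [([316, 168, 68, 20, 580], [351.8, 177.1]), ([338, 172, 8, 3, 20], [341.3, 173.1]), ([170, 182, 16, 5, 41], [177.6, 184.2]
[... 1889 characters left out ...]
0061035156, 272.1000061035156]] [[0.63, 0.21], [0.653, 0.105], [0.508, 0.075], [0.486, 0.178]] [0.5694 0.142 ] 0.10786901038791771 0.147885602704688
tray [[196.10000610351562, 263.79998779296875], [198.39999389648438, 206.60000610351562], [240.10000610351562, 208.1999969482422], [237.89999389648438, 265.3999938964844]] [[0.51, 0.464], [0.661, 0.463], [0.655, 0.353], [0.505, 0.356]] [0.5826 0.4088] 0.15040644650013774 0.1104612818779335
bearing (267, 287) [0.451 0.286 0.008] 0.5335537105935743
bearing (331, 288) [0.447 0.118 0.008] 0.4620438992945412
elbow [0.449 0.41  0.017]
mat [[0.458, -0.161], [0.504, -0.271], [0.392, -0.313], [0.347, -0.204]] [ 0.42525846 -0.23714109] 0.11940972248639087
```

View pics/c1.png

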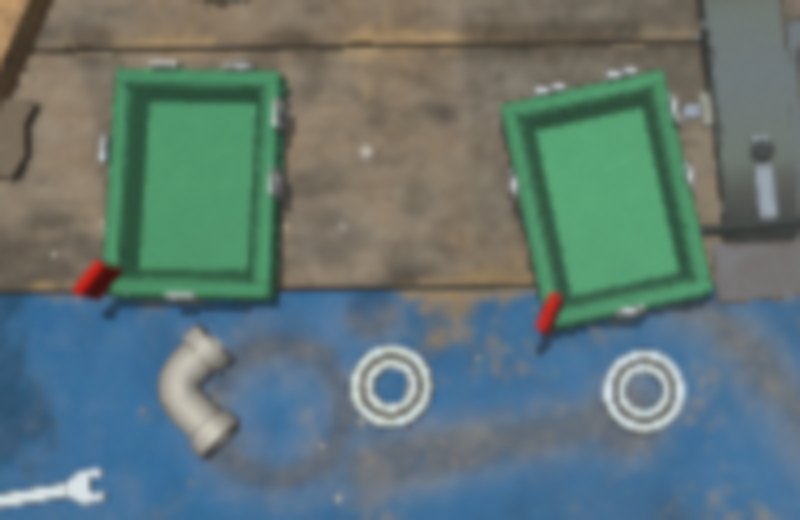

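Bearing candidates in the top view:
- (331,288): 0.462 m from the base and 0.125 m from the right stack.
- (267,287): 0.534 m from the base.

The nearer one, (331,288), is the one meant, so the target is the **right** stack. The crop confirms it: the elbow lies in front of the left stack, and the right tray's red ear is at top px (307,267). I'll check the ear position and start moving in clear air.

Run:
```python
from h import *
T,S=load("top"),load("scene")
print(tri(T,(306.9,267.6),S,(311,258.7)))
print(onz(T,(306.9,267.6),.075))
a=.212;R=np.array([[np.cos(a),-np.sin(a)],[np.sin(a),np.cos(a)]]);c=np.array([.5694,.142]);print(c+R@[-.068,.0499])
print(np.linalg.norm(c-[.447,.118]))
```

```text
(array([0.49589892, 0.17734644, 0.06607041]), np.float64(0.0010918322898827108))
[0.49479979 0.17632068 0.075     ]
[0.49242265 0.17647458]
0.12473075001778833
```

>>> {"name": "apply_moves", "arguments": {"increments": [[4,1.3,-1.5,-0.5,0,0,0],[4,2.6,-3.0,-0.5,0,0,0],[4,2.6,-3.0,-0.5,0,0,0],[4,2.6,-3.0,-0.5,0,0,0],[4,2.6,-3.0,-0.5,0,0,0],[4,2.6,-3.0,-0.5,0,0,0],[4,2.6,-3.0,-0.5,0,0,0],[4,2.6,-3.0,-0.5,0,0,0]]}}

```text
clock: 0.77
tcp_pos: [0.306, -0.2897, 0.2711]
ee_rot: [[0.946, 0.323, -0.0], [0.323, -0.946, 0.0], [-0.0, -0.0, -1.0]]
wrist_force: [1.8, 0.5, 0.4]
gripper_width: 0.0399
finger_force: 0.0
```

>>> {"name": "apply_moves", "arguments": {"increments": [[4,2.6,-3.0,0,0,0,0],[4,2.6,-3.0,0,0,0,0],[4,2.6,-3.0,0,0,0,0],[4,2.6,-3.0,0,0,0,0],[4,2.6,-3.0,0,0,0,0],[4,2.6,-3.0,0,0,0,0],[4,2.6,-3.0,0,0,0,0],[4,2.6,-3.0,0,0,0,0]]}}

```text
clock: 1.43
tcp_pos: [0.4251, 0.0049, 0.2712]
ee_rot: [[0.946, 0.324, 0.0], [0.324, -0.946, -0.0], [0.0, 0.0, -1.0]]
wrist_force: [0.8, -0.2, 0.7]
gripper_width: 0.04
finger_force: 0.0
```

>>> {"name": "apply_moves", "arguments": {"increments": [[4,2.2,-2.5,0,0,0,0],[4,2.2,-2.5,0,0,0,0],[4,2.2,-2.5,0,0,0,0],[4,1.5,-1.8,0,0,0,-7],[4,0.7,-0.8,0,0,0,-7],[4,0,0,0,0,0,-7],[4,0,0,0,0,0,-7],[4,0,0,0,0,0,-7]]}}

```text
clock: 2.1
tcp_pos: [0.474, 0.1277, 0.2707]
ee_rot: [[0.583, 0.812, -0.001], [0.812, -0.583, -0.0], [-0.001, -0.001, -1.0]]
wrist_force: [-0.5, 0.9, -0.1]
gripper_width: 0.0401
finger_force: 0.0
```

>>> {"name": "apply_moves", "arguments": {"increments": [[4,0,0,0,0,0,-7],[4,0,0,0,0,0,-7],[4,0,0,0,0,0,-7],[4,0,0,0,0,0,-7],[4,0,0,0,0,0,-7],[4,0,0,0,0,0,-7],[4,0,0,0,0,0,-7],[4,0,0,0,0,0,-7]]}}

```text
clock: 2.77
tcp_pos: [0.4741, 0.1272, 0.2708]
ee_rot: [[-0.346, 0.938, -0.001], [0.938, 0.346, -0.0], [0.0, -0.001, -1.0]]
wrist_force: [-0.1, 0.1, -0.0]
gripper_width: 0.0401
finger_force: 0.0
```

>>> {"name": "apply_moves", "arguments": {"increments": [[4,0,0,0,0,0,-7],[4,0,0,0,0,0,-7],[4,0,0,0,0,0,-7],[4,0,0,0,0,0,-7],[4,0,0,0,0,0,-7],[4,0,0,0,0,0,-7],[4,0,0,0,0,0,0],[4,0,0,0,0,0,0]]}}

```text
clock: 3.43
tcp_pos: [0.4742, 0.1272, 0.271]
ee_rot: [[-0.88, 0.474, -0.001], [0.474, 0.88, -0.0], [0.0, -0.0, -1.0]]
wrist_force: [0.2, -0.8, -0.6]
gripper_width: 0.0403
finger_force: 0.0
```

Run:
```python
from h import *
from cell import r
o=r.get_obs();d=r.get_image("wrist")
P=np.eye(4);P[:3,:3]=o["ee_rot"];P[:3,3]=o["tcp_pos"];d["pose"]=P@d["mount"]
cv2.imwrite("pics/w1.png",d["color"][:,:,::-1]);pickle.dump(d,open("w1.pkl","wb"))
print(o["tcp_pos"],np.round(o["joint_positions"],3),np.round(d["mount"],3).tolist())
m,b=blobs(d,"red",30);print([(s.tolist(),c.round(1).tolist()) for s,c in b])
T,S=load("top"),load("scene")
m,_=blobs(d,"red")
for c in cv2.findContours(m,0,2)[0]:
    if cv2.contourArea(c)>60:
        u=c.reshape(-1,2).mean(0);bx=cv2.boxPoints(cv2.minAreaRect(c));print(u,tri(d,u,T,(306.9,267.6)),tri(d,u,S,(311,258.7)),[onz(d,p,.085)[:2].round(4).tolist() for p in bx])
m,_=blobs(d,"green")
c=max(cv2.findContours(m,0,2)[0],key=cv2.contourArea);bx=cv2.boxPoints(cv2.minAreaRect(c));print(bx,[onz(d,p,.043)[:2].round(4).tolist() for p in bx])
```

```text
[0.47417524 0.12724301 0.27096067] [ 0.158 -0.181  1.723  0.     1.601 -0.919] [[-0.001, -0.961, -0.276, 0.071], [1.0, -0.001, -0.0, -0.001], [0.0, -0.276, 0.961, -0.142], [0.0, 0.0, 0.0, 1.0]]
[([0, 17, 100, 154, 9837], [49.2, 96.8]), ([375, 189, 14, 36, 353], [382.6, 207.0])]
[379.36111111 207.63888889] (array([0.49485597, 0.17536212, 0.07204311]), np.float64(0.0023354179801170624)) (array([0.49732355, 0.17548816, 0.06464152]), np.float64(0.0025860472574073495)) [[0.4767, 0.1771], [0.481, 0.1859], [0.5069, 0.1747], [0.5025, 0.1657]]
[39.78661088 93.73221757] (array([0.44370258, 0.1654183 , 0.45182356]), np.float64(0.047249367886214665)) (array([0.37521111, 0.15647089, 0.18169116]), np.float64(0.21058159260279347)) [[0.2445, 0.0003], [0.2774, 0.061], [0.3632, -0.0023], [0.3271, -0.069]]
[[617. 256.]
 [617. 256.]
 [616. 255.]
 [616. 255.]] [[0.6452, 0.3466], [0.6452, 0.3466], [0.6438, 0.3461], [0.6438, 0.3461]]
```

View pics/w1.png

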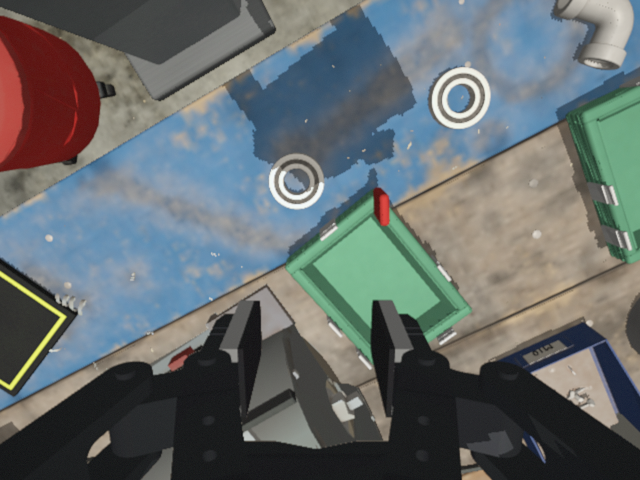

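The wrist view shows the ear at (382,207), which gives about (0.493, 0.176). That agrees with the triangulation and the tray geometry. The bearing is at (297,181), clear of the fingers. Next I align and descend.

>>> {"name": "apply_moves", "arguments": {"increments": [[4,0,0,0,0,0,-4],[4,0.1,2.6,0,0,0,0],[4,0.2,2.6,0,0,0,0],[4,0,0,3,0,0,0],[4,0,0,3.5,0,0,0],[4,0,0,3.5,0,0,0],[4,0,0,3,0,0,0],[4,0,0,0,0,0,0]]}}

```text
clock: 4.15
tcp_pos: [0.4881, 0.1748, 0.1339]
ee_rot: [[-0.911, 0.411, -0.011], [0.411, 0.911, -0.003], [0.009, -0.007, -1.0]]
wrist_force: [-2.3, -0.4, -1.1]
gripper_width: 0.0402
finger_force: 0.0
```

Run:
```python
from h import *
from cell import r
o=r.get_obs();d=r.get_image("wrist")
P=np.eye(4);P[:3,:3]=o["ee_rot"];P[:3,3]=o["tcp_pos"];d["pose"]=P@d["mount"]
cv2.imwrite("pics/w2.png",d["color"][:,:,::-1])
m,_=blobs(d,"red")
print(o["tcp_pos"],o["ee_rot"])
for c in cv2.findContours(m,0,2)[0]:
    if cv2.contourArea(c)>60:
        bx=cv2.boxPoints(cv2.minAreaRect(c));print(bx.tolist());w=np.array([onz(d,p,.085) for p in bx]);print(w.round(4).tolist(),((w-o["tcp_pos"])@o["ee_rot"]).round(4).tolist())
```

```text
[0.48807881 0.17483905 0.13387342] [[-0.91141265  0.41133656 -0.01136751]
 [ 0.41139115  0.91145439 -0.00286575]
 [ 0.00918218 -0.00728837 -0.99993128]]
[[320.0, 244.0], [334.0, 244.0], [334.0, 310.0], [320.0, 310.0]]
[[0.4733, 0.1826, 0.085], [0.476, 0.1886, 0.085], [0.5067, 0.1751, 0.085], [0.5039, 0.1689, 0.085]] [[0.0162, 0.0014, 0.049], [0.0162, 0.0079, 0.049], [-0.0173, 0.0083, 0.0487], [-0.0173, 0.0014, 0.0487]]
[[0.0, 124.0], [0.0, 6.0], [54.0, 6.0], [54.0, 124.0]]
[[0.3664, 0.0775, 0.085], [0.328, 0.105, 0.085], [0.3372, 0.1251, 0.085], [0.3761, 0.099, 0.085]] [[0.0704, -0.1385, 0.0505], [0.1167, -0.1292, 0.0509], [0.1166, -0.1071, 0.0507], [0.0704, -0.1148, 0.0504]]
```

View pics/w2.png

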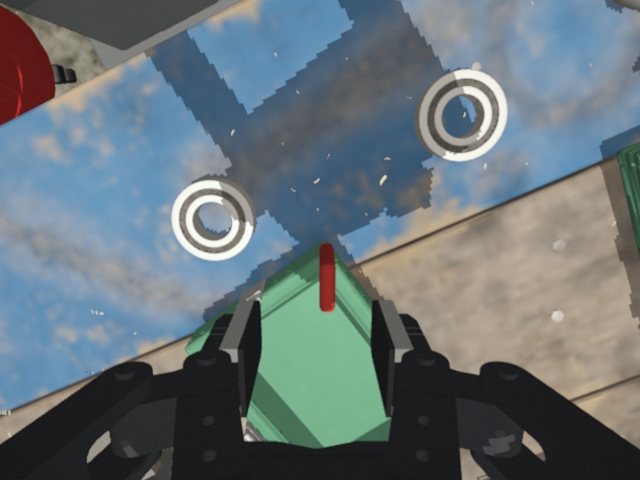

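The wrist view shows the ear at (327,277) between the fingers, 4.5 mm towards tool +y and 4 mm towards tool -x. I'll correct that and go down.

>>> {"name": "apply_moves", "arguments": {"increments": [[4,-0.4,0.45,0,0,0,0],[4,0,0,2.5,0,0,0],[4,0,0,2.5,0,0,0],[4,0,0,1.5,0,0,0],[4,0,0,0.8,0,0,0],[4,0,0,0,0,0,0],[4,0,0,0,0,0,0]]}}

```text
clock: 4.78
tcp_pos: [0.4999, 0.1788, 0.0704]
ee_rot: [[-0.913, 0.409, 0.003], [0.409, 0.913, 0.001], [-0.002, 0.002, -1.0]]
wrist_force: [-0.6, 1.1, 0.3]
gripper_width: 0.0401
finger_force: 0.0
```

>>> {"name": "apply_moves", "arguments": {"increments": [[4,0.5,-0.4,0,0,0,0],[4,0,0,0.4,0,0,0],[4,0,0,0,0,0,0],[4,0,0,0,0,0,0],[4,0,0,0,0,0,0]]}}

```text
clock: 5.2
tcp_pos: [0.4923, 0.1769, 0.0646]
ee_rot: [[-0.913, 0.408, 0.0], [0.408, 0.913, 0.0], [-0.0, 0.0, -1.0]]
wrist_force: [0.5, 0.6, -1.1]
gripper_width: 0.0399
finger_force: 0.0
```

Run:
```python
from h import *
from cell import r
o=r.get_obs();d=r.get_image("wrist")
P=np.eye(4);P[:3,:3]=o["ee_rot"];P[:3,3]=o["tcp_pos"];d["pose"]=P@d["mount"]
cv2.imwrite("pics/w3.png",d["color"][:,:,::-1])
m,_=blobs(d,"red")
print(o["tcp_pos"],o["wrist_force"],np.abs(o["joint_vel"]).max())
for c in cv2.findContours(m,0,2)[0]:
    if cv2.contourArea(c)>60:
        bx=cv2.boxPoints(cv2.minAreaRect(c));print(bx.tolist());w=np.array([onz(d,p,.085) for p in bx]);print(w.round(4).tolist(),((w-o["tcp_pos"])@o["ee_rot"]).round(4).tolist())
```

```text
[0.49229464 0.1768752  0.06464891] [ 0.52627978  0.62677222 -1.09837181] 0.004629520417914869
[[310.0, 281.0], [331.0, 281.0], [331.0, 388.0], [310.0, 388.0]]
[[0.4693, 0.1846, 0.085], [0.4719, 0.1905, 0.085], [0.5065, 0.1753, 0.085], [0.5037, 0.169, 0.085]] [[0.0242, -0.0024, -0.0204], [0.0242, 0.0041, -0.0204], [-0.0136, 0.0044, -0.0203], [-0.0136, -0.0025, -0.0203]]
[[0.0, 50.0], [0.0, 14.0], [17.0, 14.0], [17.0, 50.0]]
[[0.3765, 0.1368, 0.085], [0.3694, 0.1419, 0.085], [0.3712, 0.1459, 0.085], [0.3783, 0.1409, 0.085]] [[0.0893, -0.0839, -0.0204], [0.0979, -0.0821, -0.0204], [0.0979, -0.0777, -0.0204], [0.0893, -0.0794, -0.0204]]
```

View pics/w3.png

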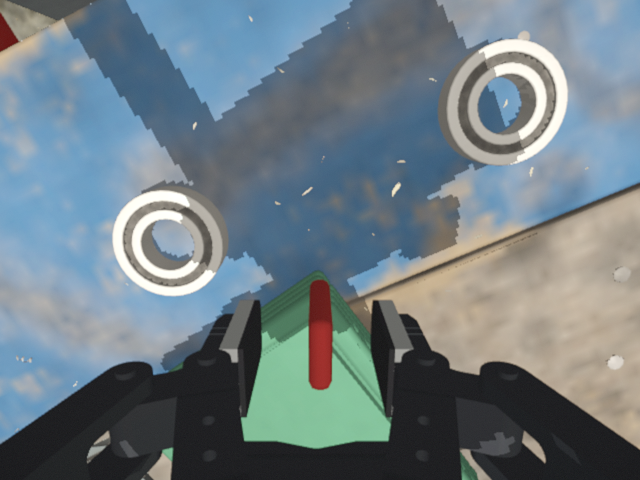

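The ear, at (320,335), is now centred between the fingers to within 1 mm. I go down the last centimetre and grip.

>>> {"name": "apply_moves", "arguments": {"increments": [[4,0,0.1,0.6,0,0,0],[4,0,0,0.5,0,0,0],[4,0,0,0,0,0,0],[0,0,0,0,0,0,0],[0,0,0,0,0,0,0],[0,0,0,0,0,0,0],[0,0,0,0,0,0,0],[0,0,0,0,0,0,0]], "newtons": 110}}

```text
clock: 5.92
tcp_pos: [0.4926, 0.1779, 0.0535]
ee_rot: [[-0.913, 0.408, 0.0], [0.408, 0.913, 0.0], [-0.0, 0.0, -1.0]]
wrist_force: [-0.7, 1.6, 0.8]
gripper_width: 0.0067
finger_force: 107.3
```

>>> {"name": "apply_moves", "arguments": {"increments": [[0,0,0,0,0,0,0],[0,0,0,0,0,0,0],[0,0,0,0,0,0,0]]}}

```text
clock: 6.17
tcp_pos: [0.4926, 0.1779, 0.0534]
ee_rot: [[-0.913, 0.408, 0.0], [0.408, 0.913, 0.0], [-0.0, 0.0, -1.0]]
wrist_force: [-1.6, 1.3, 1.1]
gripper_width: 0.0063
finger_force: 107.4
```

>>> {"name": "apply_moves", "arguments": {"increments": [[0,-0.03,0,-0.3,0,1,0],[0,-0.03,0,-0.3,0,1,0],[0,-0.04,0,-0.3,0,1,0],[0,-0.03,0,-0.3,0,1,0],[0,-0.03,0,-0.3,0,1,0],[0,-0.04,0,-0.3,0,1,0],[0,-0.03,0,-0.3,0,1,0],[0,0,0,0,0,0,0]]}}

```text
clock: 6.83
tcp_pos: [0.4959, 0.176, 0.0747]
ee_rot: [[-0.905, 0.409, -0.113], [0.406, 0.912, 0.051], [0.124, -0.0, -0.992]]
wrist_force: [-0.8, 0.7, -2.0]
gripper_width: 0.0058
finger_force: 107.7
```

>>> {"name": "apply_moves", "arguments": {"increments": [[0,0,0,0,0,0,0],[0,0,0,0,0,0,0]]}}

```text
clock: 7.0
tcp_pos: [0.4957, 0.1763, 0.0741]
ee_rot: [[-0.906, 0.408, -0.111], [0.405, 0.913, 0.05], [0.122, -0.0, -0.993]]
wrist_force: [0.2, -0.8, -0.5]
gripper_width: 0.0063
finger_force: 107.7
```

Run:
```python
from h import *
from cell import r
o=r.get_obs();d=r.get_image("scene");print(o["tcp_pos"],o["wrist_force"],o["finger_force"],o["joint_positions"].round(2) if hasattr(o["joint_positions"],"round") else o["joint_positions"])
a=d["color"][190:340,200:400];b=load("scene")["color"][190:340,200:400]
cv2.imwrite("pics/s3.png",cv2.resize(np.hstack([b,a]),None,fx=2,fy=2,interpolation=cv2.INTER_CUBIC)[:,:,::-1])
```

```text
[0.49566744 0.17632205 0.07412459] [ 0.20252799 -0.77525227 -0.49529364] 107.7190625667572 [ 0.2   0.16  1.76  0.07  1.32 -0.98]
```

View pics/s3.png

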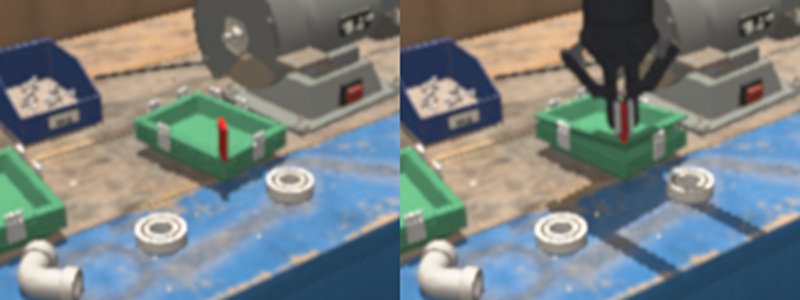

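The before/after crop shows the ear corner lifted about 20 mm (TCP rise), with the far side still nested and the stack in place. I'll continue the peel.

>>> {"name": "apply_moves", "arguments": {"increments": [[0,-0.03,0,-0.3,0,1,0],[0,-0.03,0,-0.3,0,1,0],[0,-0.04,0,-0.3,0,1,0],[0,-0.03,0,-0.3,0,1,0],[0,-0.03,0,-0.3,0,1,0],[0,-0.04,0,-0.3,0,1,0],[0,-0.03,0,-0.3,0,1,0],[0,0,0,0,0,0,0]]}}

```text
clock: 7.72
tcp_pos: [0.5013, 0.1739, 0.095]
ee_rot: [[-0.885, 0.409, -0.223], [0.396, 0.913, 0.1], [0.244, 0.0, -0.97]]
wrist_force: [-5.3, 1.3, 1.2]
gripper_width: 0.0059
finger_force: 108.0
```

>>> {"name": "apply_moves", "arguments": {"increments": [[0,-0.03,0,-0.3,0,1,0],[0,-0.03,0,-0.3,0,1,0],[0,-0.04,0,-0.3,0,1,0],[0,-0.03,0,-0.3,0,1,0],[0,-0.03,0,-0.3,0,1,0],[0,0,0,0,0,0,0],[0,0,0,0,0,0,0]]}}

```text
clock: 8.3
tcp_pos: [0.5062, 0.1718, 0.109]
ee_rot: [[-0.863, 0.409, -0.298], [0.386, 0.913, 0.134], [0.327, 0.0, -0.945]]
wrist_force: [-6.3, 0.9, 5.4]
gripper_width: 0.0061
finger_force: 108.7
```

>>> {"name": "apply_moves", "arguments": {"increments": [[0,0.1,0,-0.3,0,0,0],[0,0.1,0,-0.3,0,0,0],[0,0.15,0,-0.45,0,0,0],[0,0.15,0,-0.45,0,0,0],[0,0.3,0,-0.9,0,0,0],[0,0.3,0,-0.9,0,0,0],[0,0,0,0,0,0,0]]}}

```text
clock: 8.88
tcp_pos: [0.5079, 0.1717, 0.1458]
ee_rot: [[-0.864, 0.409, -0.294], [0.386, 0.913, 0.134], [0.323, 0.002, -0.946]]
wrist_force: [-1.5, 0.9, -4.4]
gripper_width: 0.0066
finger_force: 108.7
```

Run:
```python
from h import *
from cell import r
o=r.get_obs();d=r.get_image("scene");print(o["tcp_pos"],o["wrist_force"],o["finger_force"],o["joint_positions"])
a=d["color"][160:340,130:400];b=load("scene")["color"][160:340,130:400]
cv2.imwrite("pics/s4.png",cv2.resize(a,None,fx=2.8,fy=2.8,interpolation=cv2.INTER_CUBIC)[:,:,::-1])
```

```text
[0.50785896 0.17170322 0.14579262] [-1.51997748  0.90206796 -4.39605392] 108.72740507125854 [ 0.11552795  0.2717658   1.52227457  0.16780131  1.63086105 -1.04854667]
```

View pics/s4.png

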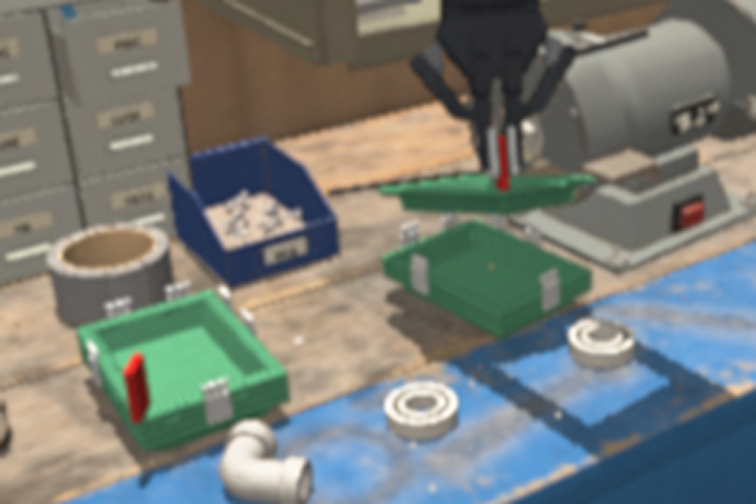

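The tray is free. The stack, both bearings and the elbow are undisturbed. Next I lift it clear and level it.

>>> {"name": "apply_moves", "arguments": {"increments": [[0,0.6,0,-1.9,0,0,0],[0,1,0,-2.8,0,0,0],[0,1,0,-2.8,0,0,0],[0,1,0,-2.8,0,0,0],[0,1,0,-2.8,0,0,0],[0,1,0,-2.8,0,0,0],[0,0.6,0,-1.9,0,0,0],[0,0,0,0,0,-3,0]]}}

```text
clock: 9.6
tcp_pos: [0.508, 0.1713, 0.3362]
ee_rot: [[-0.879, 0.41, -0.245], [0.393, 0.912, 0.114], [0.271, 0.003, -0.963]]
wrist_force: [1.1, 0.6, -0.6]
gripper_width: 0.0061
finger_force: 108.8
```

>>> {"name": "apply_moves", "arguments": {"increments": [[0,0,0,0,0,-4,0],[0,0,0,0,0,-4,0],[0,0,0,0,0,-4,0],[0,0,0,0,0,-4,0],[0,0,0,0,0,0,0],[0,0,0,0,0,0,0]]}}

```text
clock: 10.1
tcp_pos: [0.5053, 0.1723, 0.3325]
ee_rot: [[-0.913, 0.407, 0.0], [0.407, 0.913, 0.001], [-0.0, 0.001, -1.0]]
wrist_force: [0.2, 0.3, -1.6]
gripper_width: 0.0066
finger_force: 108.9
```

Run:
```python
from h import *
from cell import r
o=r.get_obs();d=r.get_image("scene");print(o["tcp_pos"],o["wrist_force"],o["finger_force"],o["joint_positions"],o["ee_rot"])
cv2.imwrite("pics/s5.png",d["color"][:,:,::-1])
```

```text
[0.50531189 0.17226825 0.33247175] [ 0.23293277  0.25145911 -1.59654449] 108.91539216041565 [ 2.31986791e-01 -6.92521538e-02  1.50951502e+00  7.64151355e-04
  1.70074775e+00 -9.19341475e-01] [[-9.13346129e-01  4.07183858e-01  3.92203445e-04]
 [ 4.07184047e-01  9.13345714e-01  8.71218820e-04]
 [-3.47109511e-06  9.55423323e-04 -9.99999544e-01]]
```

View pics/s5.png

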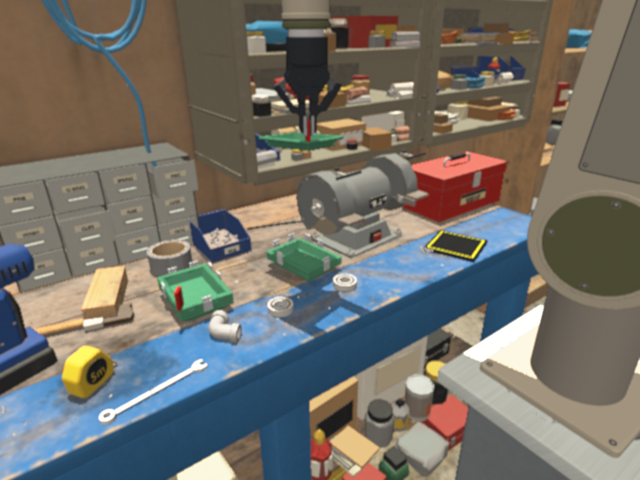

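>>> {"name": "apply_moves", "arguments": {"increments": [[0,-0.4,-1.1,0,0,0,0],[0,-0.8,-2.3,0,0,0,0],[0,-0.8,-2.3,0,0,0,0],[0,-0.8,-2.3,0,0,0,0],[0,-0.8,-2.3,0,0,0,0],[0,-0.8,-2.3,0,0,0,0],[0,-0.8,-2.3,0,0,0,0],[0,-0.8,-2.3,0,0,0,0]]}}

```text
clock: 10.82
tcp_pos: [0.4902, -0.0121, 0.3312]
ee_rot: [[-0.912, 0.41, -0.002], [0.41, 0.912, 0.001], [0.002, -0.0, -1.0]]
wrist_force: [-0.1, -0.1, -2.0]
gripper_width: 0.0063
finger_force: 108.9
```

>>> {"name": "apply_moves", "arguments": {"increments": [[0,-0.8,-2.3,0,0,0,0],[0,-0.8,-2.3,0,0,0,0],[0,-0.8,-2.3,0,0,0,0],[0,-0.8,-2.3,0,0,0,0],[0,-0.8,-2.3,0,0,0,0],[0,-0.8,-2.3,0,0,0,0],[0,-0.4,-1.1,0,0,0,0],[0,0,0,0,0,0,0]]}}

```text
clock: 11.48
tcp_pos: [0.4764, -0.1701, 0.331]
ee_rot: [[-0.911, 0.412, -0.002], [0.412, 0.911, 0.001], [0.002, -0.0, -1.0]]
wrist_force: [-0.4, 0.6, -1.7]
gripper_width: 0.0064
finger_force: 108.9
```

>>> {"name": "apply_moves", "arguments": {"increments": [[0,0,0,0,0,0,3],[0,0,0,0,0,0,6],[0,0,0,0,0,0,6],[0,0,0,0,0,0,6],[0,0,0,0,0,0,6],[0,0,0,0,0,0,6],[0,0,0,0,0,0,6],[0,0,0,0,0,0,6]]}}

```text
clock: 12.15
tcp_pos: [0.4771, -0.1663, 0.3314]
ee_rot: [[-0.352, 0.936, -0.001], [0.936, 0.352, 0.001], [0.002, -0.0, -1.0]]
wrist_force: [-0.2, 0.0, -1.6]
gripper_width: 0.0065
finger_force: 109.0
```

>>> {"name": "apply_moves", "arguments": {"increments": [[0,0,0,0,0,0,6],[0,0,0,0,0,0,6],[0,0,0,0,0,0,6],[0,0,0,0,0,0,6],[0,0,0,0,0,0,6],[0,0,0,0,0,0,6],[0,0,0,0,0,0,6],[0,0,0,0,0,0,6]]}}

```text
clock: 12.82
tcp_pos: [0.4772, -0.1664, 0.3315]
ee_rot: [[0.46, 0.888, -0.001], [0.888, -0.46, 0.001], [0.001, -0.001, -1.0]]
wrist_force: [0.8, -0.4, -1.5]
gripper_width: 0.0062
finger_force: 109.0
```

>>> {"name": "apply_moves", "arguments": {"increments": [[0,0,0,0,0,0,6],[0,0,0,0,0,0,3],[0,0,0,0,0,0,0],[0,0,0,0,0,0,0],[0,0,0,0,0,0,0]]}}

```text
clock: 13.23
tcp_pos: [0.4771, -0.1667, 0.3316]
ee_rot: [[0.587, 0.809, -0.0], [0.809, -0.587, 0.0], [0.0, -0.001, -1.0]]
wrist_force: [-0.1, -0.6, -0.5]
gripper_width: 0.006
finger_force: 108.9
```

Run:
```python
from h import *
from cell import r
o=r.get_obs();d=r.get_image("top");s=r.get_image("scene");pickle.dump(d,open("t6.pkl","wb"));pickle.dump(s,open("s6.pkl","wb"))
print(o["tcp_pos"],o["finger_force"],np.round(o["joint_positions"],2))
m,_=blobs(d,"green")
for c in cv2.findContours(m,0,2)[0]:
    if cv2.contourArea(c)>300:
        bx=cv2.boxPoints(cv2.minAreaRect(c));w=np.array([onz(d,p,.32) for p in bx]);print(bx.round().tolist(),w[:,:2].round(3).tolist(),w.mean(0))
I=np.hstack([d["color"][150:390,340:600],s["color"][100:340,300:560]])
cv2.imwrite("pics/m6.png",cv2.resize(I,None,fx=1.5,fy=1.5,interpolation=cv2.INTER_CUBIC)[:,:,::-1])
```

```text
[ 0.47711976 -0.16673409  0.33155215] 108.93492221832275 [-0.44 -0.15  1.58  0.    1.71  0.19]
[[517.0, 277.0], [553.0, 277.0], [553.0, 319.0], [517.0, 319.0]] [[0.452, -0.24], [0.451, -0.307], [0.373, -0.301], [0.374, -0.234]] [ 0.41254708 -0.27041497  0.32      ]
[[294.0, 215.0], [336.0, 208.0], [345.0, 264.0], [304.0, 271.0]] [[0.578, 0.185], [0.591, 0.103], [0.481, 0.086], [0.468, 0.166]] [0.52960353 0.1348047  0.32      ]
[[196.0, 264.0], [198.0, 206.0], [240.0, 208.0], [238.0, 265.0]] [[0.484, 0.377], [0.598, 0.376], [0.593, 0.292], [0.479, 0.294]] [0.53854923 0.33488145 0.32      ]
[[42.0, 73.0], [55.0, 55.0], [79.0, 73.0], [65.0, 91.0]] [[0.89, 0.72], [0.93, 0.695], [0.888, 0.64], [0.849, 0.666]] [0.88941474 0.68024961 0.32      ]
```

View pics/m6.png

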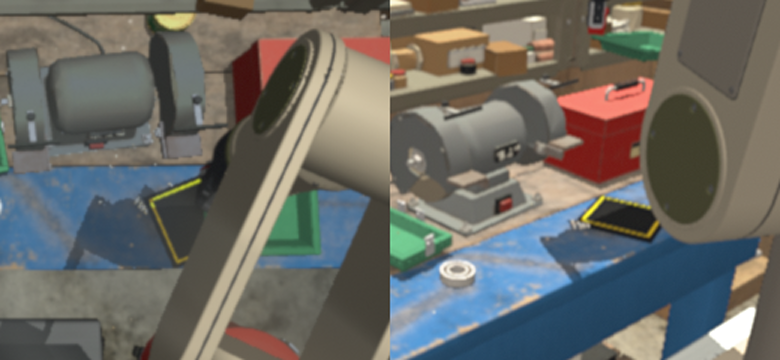

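The visible tray corner at (0.373, -0.301) puts the tray's centre near (0.428, -0.232), against the mat's (0.425, -0.237), and the tray is square to the world axes. I lower it to about 0.24 m, just above the grinder's height.

>>> {"name": "apply_moves", "arguments": {"increments": [[0,0,0,1,0,0,0],[0,0,0,1.5,0,0,0],[0,0,0,1.5,0,0,0],[0,0,0,1.5,0,0,0],[0,0,0,1,0,0,0],[0,0,0,0.5,0,0,0],[0,0,0,0,0,0,0],[0,0,0,0,0,0,0]]}}

```text
clock: 14.0
tcp_pos: [0.4771, -0.167, 0.2618]
ee_rot: [[0.589, 0.808, -0.0], [0.808, -0.589, 0.0], [0.0, -0.0, -1.0]]
wrist_force: [-0.7, -0.4, -0.9]
gripper_width: 0.006
finger_force: 108.9
```

>>> {"name": "apply_moves", "arguments": {"increments": [[0,0,0,0,0,0,0],[0,0,0,0,0,0,0],[0,0,0,0,0,0,0],[0,0,0,0,0,0,0]]}}

```text
clock: 14.33
tcp_pos: [0.4773, -0.1671, 0.2623]
ee_rot: [[0.589, 0.808, 0.001], [0.808, -0.589, -0.0], [0.0, 0.001, -1.0]]
wrist_force: [0.6, -0.5, -1.7]
gripper_width: 0.006
finger_force: 108.9
```

Run:
```python
from h import *
from cell import r
o=r.get_obs();d=r.get_image("top");w=r.get_image("wrist");T=load("top")
print(o["tcp_pos"],o["finger_force"],np.abs(o["joint_vel"]).max())
P=np.eye(4);P[:3,:3]=o["ee_rot"];P[:3,3]=o["tcp_pos"];w["pose"]=P@w["mount"]
m,_=blobs(d,"green")
for c in cv2.findContours(m,0,2)[0]:
    if cv2.contourArea(c)>300:
        bx=cv2.boxPoints(cv2.minAreaRect(c));q=np.array([onz(d,p,.25) for p in bx]);print(bx.round().tolist(),q[:,:2].round(3).tolist())
print("bearing/elbow now",[c.round(1).tolist() for s,c in blobs(d,"light",200)[1] if 200<c[0]<345 and 270<c[1]<300])
cv2.imwrite("pics/w7.png",w["color"][:,:,::-1])
```

```text
[ 0.4773118  -0.16711914  0.26225817] 108.87383222579956 0.005794645102507082
[[502.0, 281.0], [537.0, 281.0], [537.0, 318.0], [502.0, 318.0]] [[0.448, -0.236], [0.448, -0.307], [0.373, -0.301], [0.374, -0.231]]
[[294.0, 215.0], [336.0, 208.0], [345.0, 263.0], [304.0, 271.0]] [[0.592, 0.191], [0.607, 0.103], [0.488, 0.085], [0.474, 0.171]]
[[196.0, 264.0], [198.0, 207.0], [240.0, 208.0], [238.0, 265.0]] [[0.49, 0.399], [0.614, 0.398], [0.609, 0.308], [0.486, 0.31]]
[[42.0, 75.0], [54.0, 56.0], [78.0, 72.0], [66.0, 91.0]] [[0.926, 0.77], [0.972, 0.744], [0.931, 0.685], [0.886, 0.71]]
bearing/elbow now [[217.5, 287.2], [267.1, 285.6], [330.2, 287.3]]
```

View pics/w7.png

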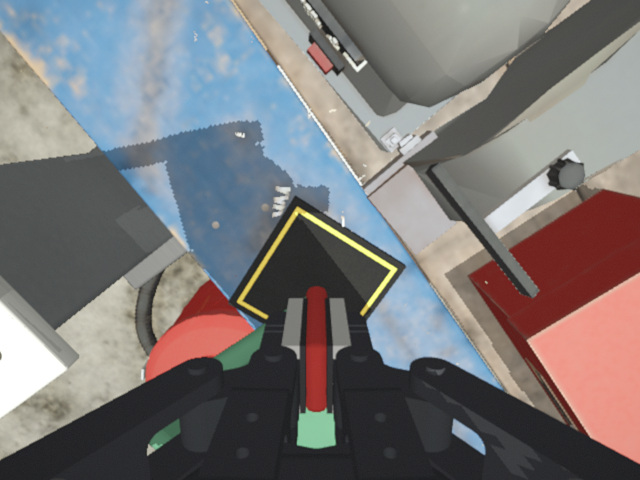

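The wrist view shows the ear held squarely at (317,350). The bearing and elbow pixels have not changed. A last check on levelness: I compare the tray's corners in the earlier scene picture with where a level tray would project.

Run:
```python
from h import *
S=load("scene");P=np.linalg.inv(S["pose"]);K=S["camera_matrix"]
d={"color":cv2.imread("pics/s5.png")[:,:,::-1].copy()};m,_=blobs(d,"green")
for c in cv2.findContours(m,0,2)[0]:
    if cv2.contourArea(c)>150 and c[:,0,1].min()<160: c=c[:,0];print([c[i].tolist() for i in (c[:,0].argmin(),c[:,0].argmax(),c[:,1].argmin(),c[:,1].argmax())])
a=.212;Rz=cv2.Rodrigues(np.array([0,0,a]))[0]
ear=np.array([-.068,.0499,.0325]);g=np.array([.5053,.1723,.3325])
ax=np.array([.407,.913,0])
for t in(-.2,-.1,0,.1,.2):
    Rt=cv2.Rodrigues(ax*t)[0]
    q=[g+Rt@Rz@(np.array([x,y,.022])-ear) for x,y in((-.075,.055),(.075,.055),(.075,-.055),(-.075,-.055))]
    print(t,"far dz",round(float(q[2][2]-q[0][2]),3),[np.round((K@(P[:3,:3]@p+P[:3,3]))[:2]/(P[:3,:3]@p+P[:3,3])[2]).tolist() for p in q])
```

```text
[[259, 138], [341, 137], [292, 133], [300, 148]]
-0.2 far dz 0.037 [[309.0, 142.0], [257.0, 120.0], [294.0, 107.0], [345.0, 126.0]]
-0.1 far dz 0.019 [[309.0, 142.0], [258.0, 125.0], [294.0, 115.0], [345.0, 129.0]]
0 far dz 0.0 [[309.0, 141.0], [258.0, 131.0], [294.0, 123.0], [345.0, 132.0]]
0.1 far dz -0.019 [[309.0, 141.0], [258.0, 136.0], [295.0, 131.0], [345.0, 135.0]]
0.2 far dz -0.037 [[309.0, 141.0], [259.0, 142.0], [295.0, 139.0], [345.0, 137.0]]
```

The corners fit a far-corner sag of about 0.12 rad. That is inside the 0.2 limit, but I'll turn back 6° and check it in the top view.

>>> {"name": "apply_moves", "arguments": {"increments": [[0,0,0,0,0,-2,0],[0,0,0,0,0,-3,0],[0,0,0,0,0,-1,0],[0,0,0,0,0,0,0],[0,0,0,0,0,0,0],[0,0,0,0,0,0,0],[0,0,0,0,0,0,0]]}}

```text
clock: 15.02
tcp_pos: [0.477, -0.1672, 0.2617]
ee_rot: [[0.586, 0.808, -0.061], [0.803, -0.589, -0.084], [-0.104, -0.0, -0.995]]
wrist_force: [-0.4, -0.2, -1.7]
gripper_width: 0.0061
finger_force: 108.8
```

Run:
```python
from h import *
from cell import r
o=r.get_obs();d=r.get_image("top");P=np.linalg.inv(d["pose"]);K=d["camera_matrix"]
m,_=blobs(d,"green")
for c in cv2.findContours(m,0,2)[0]:
    if cv2.contourArea(c)>300 and c[:,0,0].min()>400: print(cv2.approxPolyDP(c,3,True)[:,0].tolist())
print(o["tcp_pos"],o["ee_rot"],o["finger_force"])
yaw=-np.pi/2+.01;Rz=cv2.Rodrigues(np.array([0,0,yaw]))[0]
ear=np.array([-.068,.0499,.0325]);g=np.array(o["tcp_pos"]);ax=np.array([.808,-.589,0])
for t in(-.2,-.1,0,.1,.2):
    Rt=cv2.Rodrigues(ax*t)[0]
    q=[g+Rt@Rz@(np.array([x,y,.022])-ear) for x,y in((.075,.055),(.075,-.055))]
    c=g+Rt@Rz@(np.array([0,0,.011])-ear)
    print(t,"far dz",round(float(q[1][2]-g[2]),3),c.round(3),[np.round((K@(P[:3,:3]@p+P[:3,3]))[:2]/(P[:3,:3]@p+P[:3,3])[2]).tolist() for p in q])
```

```text
[[538, 270], [520, 267], [506, 276], [477, 278], [474, 289], [493, 307], [518, 311], [514, 318], [526, 318]]
[ 0.47695367 -0.16717093  0.26165197] [[ 5.86313880e-01  8.07770828e-01 -6.11745358e-02]
 [ 8.03411617e-01 -5.89496641e-01 -8.38062273e-02]
 [-1.03758409e-01 -1.15784403e-05 -9.94602530e-01]] 108.83486866950989
-0.2 far dz 0.025 [ 0.426 -0.238  0.257] [[542.0, 262.0], [550.0, 318.0]]
-0.1 far dz 0.007 [ 0.427 -0.237  0.249] [[540.0, 263.0], [546.0, 318.0]]
0 far dz -0.011 [ 0.428 -0.236  0.24 ] [[537.0, 264.0], [542.0, 318.0]]
0.1 far dz -0.028 [ 0.429 -0.234  0.232] [[534.0, 264.0], [538.0, 317.0]]
0.2 far dz -0.046 [ 0.431 -0.231  0.224] [[531.0, 263.0], [532.0, 316.0]]
```

```bash
python3 -c "
from cell import r
print(r.hand_in())"
```

```text
the job is handed in; nothing more can be done
None
```

I handed the job in with the gripper holding the tray from behind the nearer bearing about level over the mat, its centre about 0.24 m above the bench. It was peeled off ear first; its stack stayed put in the pictures, as did the other stack, the bearing and the elbow. The hand-in returned no verdict.

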